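Flip the specimen block onto the viewing plate

ROBOT

A 6-joint arm with a two-finger parallel gripper is mounted at the origin on the work surface. World frame = base frame: x ahead of the robot, y to its left, z up, the work surface at z = 0. Lengths are in mm, angles in degrees, forces in N, time in s.
With the tool pointing down it reaches from about 350 to 850 mm from the base axis. Payload 8.1 kg.
Tool frame: the origin (TCP) lies between the finger pads; the fingertips stand 22 mm ahead of it and the grasp point (between the pads) lies 3 mm ahead of it; z points along the fingers, y is the line along which they close (so a half turn about z gives the same grasp; the last joint's range is limited). The gripper opens to 85 mm and grips with 20 to 120 N. Pads are 22 mm wide; open, the fingers measure 114 mm over their backs; the gripper's body (76 mm by 85 mm) begins 54 mm behind the grasp point. The pads swing forward as they close: fully open they stand 13 mm farther back than shut.
Start: joints at [-71.413, 7.471, 85.268, -0, 87.261, -4.893], TCP at [239.075, -550.317, 253.292] pointing down, gripper open.
Joint ranges: [-169.43, 169.43], [-51.17, 129.36], [1.28, 143.12], [-76.62, 256.62], [0, 156.53], [-152.29, 152.29]. Speed limits (degrees/s): [136.94, 136.94, 159.86, 180, 180, 180].

INTERFACE

Orientations are given as [roll, pitch, yaw] about the fixed x, y, z axes, in that order (R = Rz(yaw) Ry(pitch) Rx(roll)).
In Python, from bench import sense, snapshot, calibration, hand_in gives the robot as it stands.
- The arm moves only by the shell command python3 -m crank 'ROWS' [FORCE]. ROWS is JSON, a list of rows, each a list of 5 numbers: the shift along the tool's x, y, z in cm, then the turn about the tool's z in rad, then the finger opening in cm, from 0 to 8.54. A call has 1 to 20 rows; each row is the pose to reach, as a shift and turn from the pose commanded when the call began, along the tool's axes at that moment; what a row does not reach only later rows make up. A row lasts 1/10 s, in which the tool goes at most 50 mm and 8.59 degrees, less where a joint would pass 70% of its speed; a pose out of reach is approached as far as the arm can. A call with a gripper value outside its range is refused whole. The fingers move at their own pace and stop on an object; FORCE is the grip in N (left out, the last holds). Time passes only in rows, so rows that repeat a pose let the fingers close. It gives the time, the measured TCP pose, the force, the opening and the grip force at its end, in the units of the state.
- sense(): the state, without advancing time (a new reading comes with each control period).
- snapshot(name): name is "side" or "top"; returns (picture, depth): 400x640x3 uint8, red, green, blue; 400x640 float32, mm along the optical axis (not along the pixel's ray), 0 where there is no reading.
- calibration(name): a dict with "fovy" (degrees; the focal length in pixels is half the picture's height over the tangent of half this angle, whatever the lens; pixels are square), "cx", "cy" (the principal point, pixels), "rvec" (rotation vector, rad) and "tvec" (3), from world to camera coordinates, as OpenCV has them. Camera axes: x right, y down, z forward; pixel columns grow to the right and rows downward; lengths in mm; the calibration is good to about 2 mm. A picture is of the moment at which its call begins. calibration takes no time and is no camera call.
- hand_in(): hands the job in; it is judged then, once.
The state is a dict: "time": time; "joint_pos": joint angles; "qd": joint speeds; "joint_efforts": joint torques, N m; "tool_pos": TCP position; "tcp_rot": TCP orientation; "ft_force": force on the tool from outside, world axes, zero at the start; "wrist_torque": the same for the moment, N m; "finger_gap": finger opening in mm; "grip_force": force on a finger pad.
Only numpy, scipy, OpenCV 4.12 (cv2) and the standard library are available. Lean on these libraries where they do the work, as an engineer would, in place of code of your own. Each camera call takes 0.05 s, during which the arm holds its last target. There are 200 camera calls.

TASK

The resin specimen block lies beetle side down on the desk, in front of the grey viewing plate. Push it with the fingertips, without pinching or lifting it, against the plate's front edge until it tips up over its long edge and turns over, so that it finally lies flat on the plate with its white base down and the beetle showing. Leave the onion half, pencil case, jar and paintbrush where they are.

Things in the scene. Friction and masses are not known exactly. Their poses are not given: they have to be found in the camera images.
- block: Clear resin block with a beetle in it and a 4 mm white base; 52 mm along its x, 76 mm along y, 18 mm thick along z, about 75 g. Origin: centre of its beetle face. At the start that face lies on the desk (z = 0), white base up, z axis up, x axis towards the plate's front edge (up to 0.25 rad off square). Turned over, its z axis points down.
- block_near (a point): Middle of the long side that faces away from the plate at the start (block frame: x = -26, z = 9 mm). All four sides are alike: upright from z = 7 to 18 mm, below that a 45 degree bevel going 7 mm in, so the beetle face is only 38 x 62 mm. A low fingertip pushed level meets this bevel and can work under it.
- block_far (a point): Middle of the long side that faces the plate at the start (block frame: x = +26, z = 9 mm). This side meets the plate's edge and overtops it by 7 mm; the block turns about it there.
- plate: Grey viewing plate fixed to the desk, 170 mm along its x, 280 mm along y, 11 mm thick, top at z = 11 mm. Origin: centre of its underside. Its x axis points away from the block, square to the front edge, which is an upright 11 mm step at x = -85 mm. A ruler rail 12 mm wide and 6 mm high runs along the far side; the rest of the top is smooth.
- plate_edge (a point): Middle of the top of the plate's front edge (plate frame: x = -85 mm, y = 0, z = 11 mm).
- onion: Half an onion, 58 mm across, 36 mm high, lying on the far left part of the plate. Origin: centre of its underside. Not to be moved.
- case: Lilac pencil case, 190 x 75 mm, 50 mm high, on the desk to the left of the plate and block. Origin: centre of its underside, x along its length. Not to be moved.
- jar: Lidded glass jar, 56 mm across, 75 mm high, on the desk to the right of the block. Origin: centre of its underside. Not to be moved.
- brush: Flat paintbrush 160 mm long, lying on the desk along the right side of the plate. Origin at its underside. Not to be moved.
Not all that is in view belongs to the job. Several things look just like the block: the one meant starts farthest to the robot's left.

How it is judged (in metres and radians):
On the way, in this order (a step that is already met when the one before it is completed fails the run):
1. the block, still lying flat, is pushed against the plate's front edge (contact force between block and plate above 0.3 N and angle between block's own z axis and vertical below 0.3 rad), for 0.02 s.
2. the block is tipped up past 60 degrees with its far long side still down at the plate's edge (angle between block's own z axis and vertical between 1.05 and 2.1 rad and height (world z) of block_far below 0.03 m and x of block_far in the frame of plate_edge between -0.02 and 0.03 m), for 0.02 s.
At the end, for the whole second after the job is handed in: The block lies at rest, flat on the plate (within 4 degrees), white base down, its centre at least 10 mm inside the plate's front and side edges; onion, case, jar and brush are within 15 mm of where they were (angle between block's own z axis and vertical above 3.07 rad and height (world z) of block between 0.0265 and 0.0315 m and x of block in the frame of plate between -0.075 and 0.06 m and y of block in the frame of plate between -0.13 and 0.13 m and linear speed of block below 0.02 m/s and distance of each of onion, case, jar, brush from where it was at the start of the episode below 0.015 m); the robot touches nothing.
It fails at once if the block is lifted or carried: both its long sides are more than 30 mm above the desk (height (world z) of each of block_near, block_far above 0.03 m).
It fails at once if a bystander (onion, case, jar, brush) is moved more than 15 mm (distance of any of onion, case, jar, brush from where it was at the start of the episode above 0.015 m).
It also fails if it takes over 43 s, if anything falls off the work surface, if the arm or the gripper's body presses on something with over 40 N, if the wrist force passes 120 N, or if a joint passes its speed limit or range.

## Working session

There is one attempt and no reset: what is moved stays moved. The work goes in short steps, Python scripts to look and compute and a shell command to move; the robot and the scene stay as the last step left them, time stands still between calls to the robot, and variables do not carry over. Pictures are saved under pics/ and viewed, at most 10 in all, crops included, and the job is handed in when it is done.

```bash
ls; mkdir -p pics; cat > h.py <<'E'
import numpy as np, cv2
from bench import sense, snapshot, calibration, hand_in
def cam(n):
    c=calibration(n); f=200/np.tan(np.radians(c["fovy"])/2)
    R,_=cv2.Rodrigues(np.array(c["rvec"],float)); return c,f,R,np.array(c["tvec"],float).ravel()
def ray(n,u,v,z):
    c,f,R,t=cam(n); d=R.T@np.array([(u-c["cx"])/f,(v-c["cy"])/f,1]); o=-R.T@t
    return o+d*(z-o[2])/d[2]
def cloud(n,depth):
    c,f,R,t=cam(n); v,u=np.mgrid[0:400,0:640]
    P=np.stack([(u-c["cx"])/f*depth,(v-c["cy"])/f*depth,depth],-1)
    return (P-t)@R
def proj(n,p):
    c,f,R,t=cam(n); q=R@np.array(p,float)+t; return q[:2]/q[2]*f+[c["cx"],c["cy"]]
E
python3 - <<'E'
from h import *
for n in("top","side"):
    p,d=snapshot(n); np.savez(f"pics/{n}0.npz",p=p,d=d); cv2.imwrite(f"pics/{n}0.png",p[:,:,::-1]); print(calibration(n))
print(sense())
E
```

```text
pics
{'fovy': 42.50456744919168, 'cx': 322.5490955799721, 'cy': 204.98957209089988, 'rvec': array([ 2.15682887, -2.16622784,  0.122009  ]), 'tvec': array([  56.03642276,  601.87621009, 1208.33178106])}
{'fovy': 46.99898751002132, 'cx': 314.2580880975828, 'cy': 195.8195524626783, 'rvec': array([ 0.58354869, -2.70369366,  1.12687564]), 'tvec': array([ 560.05395514,  168.55119481, 1037.62843376])}
{'time': 0.1, 'joint_pos': array([-7.14145523e+01,  7.51188371e+00,  8.53224657e+01, -2.01826547e-03,
        8.72617548e+01, -4.89383353e+00]), 'qd': array([-0.00159967, -0.03867086, -0.12480867,  0.06667025, -0.05955142,
        0.00161956]), 'joint_efforts': array([ 1.52204535e-03, -5.70948637e+01, -5.01942873e+01, -1.08820984e-04,
        7.99973641e-03, -7.62603668e-05]), 'tool_pos': array([ 238.90662743, -549.88812614,  252.34330734]), 'tcp_rot': array([-1.79904074e+02, -6.19016247e-03,  2.34793742e+01]), 'ft_force': array([0.63904337, 0.54018474, 0.26354955]), 'wrist_torque': array([ 0.03747051, -0.01180642, -0.00359854]), 'grip_force': 0.0, 'finger_gap': 85.44388562415064}
```

View pics/top0.png

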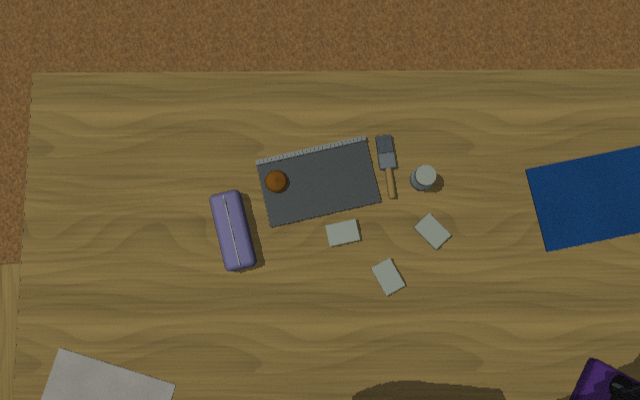

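View pics/side0.png

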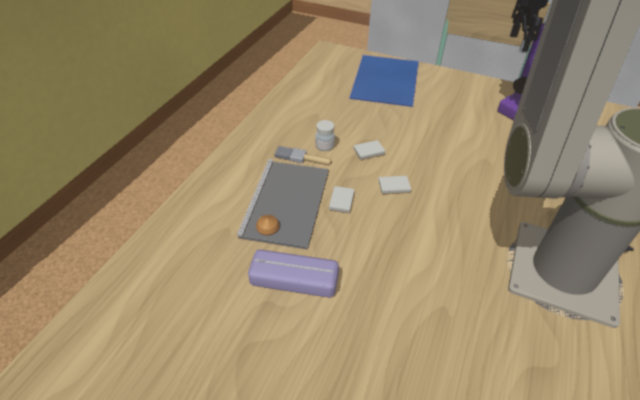

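The top view shows three look-alike white-topped blocks at (343,232), (388,276) and (433,231). The leftmost, (343,232), lies in front of the plate at (318,182), so I choose that one. The others present are the onion (276,181), case (233,230), brush (387,165) and jar (424,178). Side view: the same block is at (342,199). Next I measure it and check it in a crop.

```bash
python3 - <<'E'
from h import *
a=np.load("pics/top0.npz");p,d=a["p"],a["d"]
cv2.imwrite("pics/crop0.png",cv2.resize(p[120:300,200:470,::-1],None,fx=2.9,fy=2.9,interpolation=cv2.INTER_CUBIC))
C=cloud("top",d); hsv=cv2.cvtColor(p,cv2.COLOR_RGB2HSV)
def rect(m,z,name):
    cs,_=cv2.findContours(m.astype(np.uint8),cv2.RETR_EXTERNAL,cv2.CHAIN_APPROX_NONE)
    for c in sorted(cs,key=cv2.contourArea)[::-1][:3]:
        if cv2.contourArea(c)<150: continue
        w=np.array([ray("top",u,v,z)[:2] for u,v in c[:,0]],np.float32)
        r=cv2.minAreaRect(w); mm=np.zeros(m.shape,np.uint8); cv2.drawContours(mm,[c],-1,1,-1)
        zz=C[...,2][(mm>0)&(d>0)]
        print(name,c[:,0].mean(0),np.round(r[0],1),np.round(r[1],1),round(r[2],2),"z",np.median(zz).round(1))
        print(cv2.boxPoints(r).round(0).tolist())
roi=np.zeros(p.shape[:2],bool); roi[120:300,200:470]=1
print("px",[(p[y,x],hsv[y,x]) for x,y in((343,232),(330,195),(280,280),(233,230))])
rect(roi&(hsv[...,1]<60)&(hsv[...,2]>115),18,"white")
rect(roi&(hsv[...,1]<60)&(hsv[...,2]<110)&(hsv[...,2]>50),11,"grey")
rect(roi&(hsv[...,0]>115)&(hsv[...,0]<150)&(hsv[...,1]>40),40,"case")
rect(roi&(hsv[...,0]<16)&(hsv[...,1]>170),25,"onion")
for u,v in((280,280),(330,195),(343,232)): print(C[v,u].round(1))
print("jar",ray("top",426,175,75),"brush",ray("top",391,196,5),ray("top",384,137,5))
E
```

```text
px [(array([134, 139, 129], dtype=uint8), array([ 45,  18, 139], dtype=uint8)), (array([72, 76, 74], dtype=uint8), array([75, 13, 76], dtype=uint8)), (array([130, 110,  70], dtype=uint8), array([ 20, 118, 130], dtype=uint8)), (array([104, 101, 133], dtype=uint8), array([123,  61, 133], dtype=uint8))]
white [229.89053254 231.5443787 ] [544.8 280.2] [178.4  60. ] 13.78 z 50.0
[[451.0, 288.0], [465.0, 230.0], [639.0, 272.0], [624.0, 331.0]]
white [387.62222222 276.35555556] [ 430.8 -102.3] [76.1 51.6] 28.59 z 18.4
[[385.0, -98.0], [410.0, -143.0], [477.0, -107.0], [452.0, -61.0]]
white [431.83561644 230.49315068] [ 540.4 -212.7] [73.3 50.6] 43.97 z 18.6
[[496.0, -220.0], [532.0, -256.0], [584.0, -205.0], [549.0, -169.0]]
grey [318.20560748 175.74299065] [665.6  65.2] [171.7 280.7] 13.01 z 11.4
[[550.0, 183.0], [614.0, -91.0], [781.0, -52.0], [718.0, 221.0]]
grey [385.21276596 151.85106383] [ 738.2 -103. ] [86.3 42.6] 8.16 z 18.9
[[692.0, -88.0], [698.0, -130.0], [784.0, -118.0], [778.0, -76.0]]
case [232.43283582 230.25373134] [542.4 269.2] [187.6  76.5] 14.12 z 49.1
[[442.0, 283.0], [461.0, 209.0], [643.0, 255.0], [624.0, 329.0]]
[422.  158.4  -1.6]
[629.4  35.   12.5]
[537.7   3.9  17. ]
jar [ 667.39526962 -190.3296481    75.        ] brush [ 627.1940622 -116.3310241    5.       ] [ 776.77814204 -101.65583118    5.        ]
```

View pics/crop0.png

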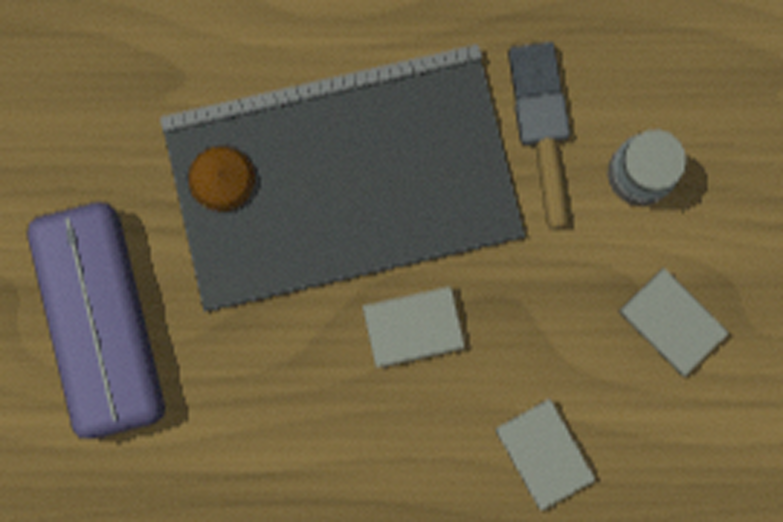

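The crop confirms the leftmost block: a plain white top at crop (415,327), its long side nearly parallel to the plate's front edge. Next is its exact pose.

```bash
python3 - <<'E'
from h import *
a=np.load("pics/top0.npz");p,d=a["p"],a["d"]; hsv=cv2.cvtColor(p,cv2.COLOR_RGB2HSV)
m=((hsv[...,1]<60)&(hsv[...,2]>110)).astype(np.uint8); m[:,:315]=0;m[:,370:]=0;m[:215]=0;m[255:]=0
c=max(cv2.findContours(m,0,1)[0],key=cv2.contourArea)
r=cv2.minAreaRect(np.array([ray("top",u,v,18)[:2] for u,v in c[:,0]],np.float32)); print(r)
ex=np.array([np.cos(np.radians(13)),np.sin(np.radians(13))]); ey=np.array([-ex[1],ex[0]])
E=np.array([582.,46.]); b=np.array(r[0])-E; print("block rel plate edge",b@ex,b@ey)
s=sense(); T=s["tool_pos"]; yaw=np.radians(s["tcp_rot"][2]); print("yaw",s["tcp_rot"])
tx=np.array([np.cos(yaw),np.sin(yaw)]); ty=np.array([np.sin(yaw),-np.cos(yaw)])
tgt=E+(b@ex-26-40)*ex+(b@ey)*ey
print("target",tgt,"shift cm",(tgt-T[:2])@tx/10,(tgt-T[:2])@ty/10)
E
```

```text
((537.0368041992188, 6.316398620605469), (52.4888801574707, 75.44803619384766), 12.302230834960938)
block rel plate edge -52.7376599758149 -28.551994944896716
yaw [-1.79904074e+02 -6.19016247e-03  2.34793742e+01]
target [472.72837992  -8.53037097] shift cm 43.01493116313851 -40.33762520590507
```

```bash
python3 -m crank '[[43,-40.3,0,0.183,3],[43,-40.3,0,0.183,3],[43,-40.3,0,0.183,3],[43,-40.3,0,0.183,3],[43,-40.3,0,0.183,3],[43,-40.3,0,0.183,3],[43,-40.3,0,0.183,3],[43,-40.3,0,0.183,3],[43,-40.3,0,0.183,3],[43,-40.3,0,0.183,3],[43,-40.3,0,0.183,3],[43,-40.3,0,0.183,3],[43,-40.3,0,0.183,3],[43,-40.3,10,0.183,3],[43,-40.3,15,0.183,3],[43,-40.3,19,0.183,3],[43,-40.3,20,0.183,3],[43,-40.3,20,0.183,3],[43,-40.3,20,0.183,3]]' 40
```

```text
time: 2.0
tool_pos: [471.8, -9.6, 52.9]
tcp_rot: [-179.9, 0.2, 13.0]
ft_force: [0.4, -0.3, 1.2]
finger_gap: 29.9
grip_force: 0.0
```

```bash
python3 -m crank '[[0,0,1.5,0,3],[0,0,2.7,0,3],[0,0,2.7,0,3],[0,0,2.7,0,3]]'
python3 - <<'E'
from h import *
p,d=snapshot("side"); np.savez("pics/side1.npz",p=p,d=d)
u,v=proj("side",[495,0,20]).astype(int); print(u,v)
cv2.imwrite("pics/side1.png",cv2.resize(p[v-60:v+40,u-70:u+70,::-1],None,fx=5.5,fy=5.5,interpolation=cv2.INTER_CUBIC))
print(sense()["tool_pos"])
E
```

```text
time: 2.4
tool_pos: [473.8, -9.5, 27.7]
tcp_rot: [180.0, -0.1, 13.0]
ft_force: [0.3, 0.3, 0.2]
finger_gap: 30.0
grip_force: 0.0
357 199
[473.9239705   -9.53624955  27.72036598]
```

View pics/side1.png

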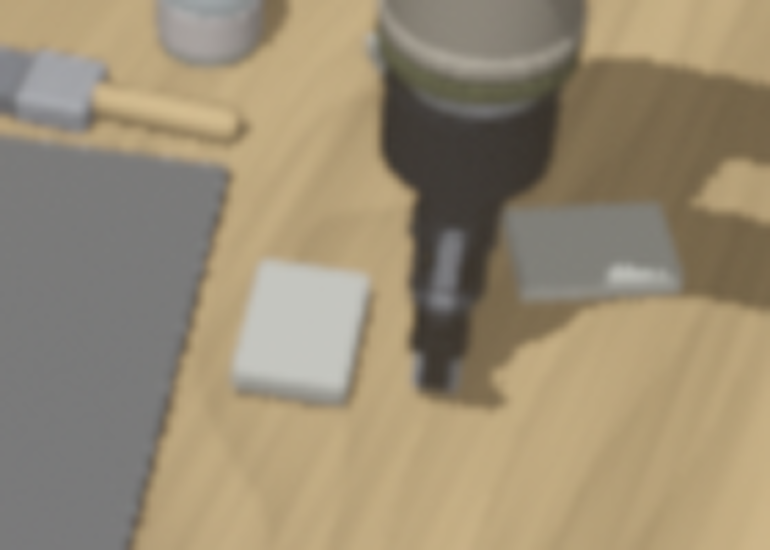

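The side crop shows the chosen block at crop (300,335), with the fingertips at (438,388) just behind it and just above the desk. I'll feel for the desk, then push.

```bash
python3 -m crank '[[0,0,0.2,0,3],[0,0,0.4,0,3],[0,0,0.4,0,3]]'; python3 -m crank '[[0,0,0.1,0,3],[0,0,0.2,0,3],[0,0,0.2,0,3]]'
```

```text
time: 2.75
tool_pos: [472.8, -9.3, 22.2]
tcp_rot: [-180.0, 0.0, 13.0]
ft_force: [-0.9, -0.5, 0.2]
finger_gap: 29.8
grip_force: 0.0
time: 3.05
tool_pos: [473.0, -9.4, 21.5]
tcp_rot: [-180.0, 0.0, 13.0]
ft_force: [-8.5, 0.8, 17.5]
finger_gap: 30.0
grip_force: 8.6
```

```bash
python3 -m crank '[[0,0,-0.3,0,3],[1,0,-0.3,0,3],[2,0,-0.3,0,3],[2.5,0,-0.3,0,3],[2.9,0,-0.3,0,3],[3.2,0,-0.3,0,3],[3.5,0,-0.3,0,3],[3.8,0,-0.3,0,3],[4.1,0,-0.3,0,3],[4.4,0,-0.3,0,3],[4.7,0,-0.3,0,3],[5.0,0,-0.3,0,3],[5.2,0,-0.3,0,3],[5.2,0,-0.3,0,3]]'
python3 - <<'E'
from h import *
p,d=snapshot("side"); 
u,v=proj("side",[535,0,20]).astype(int); print(u,v)
cv2.imwrite("pics/side2.png",cv2.resize(p[v-60:v+40,u-70:u+70,::-1],None,fx=5.5,fy=5.5,interpolation=cv2.INTER_CUBIC))
print(sense()["tool_pos"],sense()["ft_force"])
E
```

```text
time: 4.45
tool_pos: [523.9, 2.4, 23.4]
tcp_rot: [180.0, -0.0, 13.0]
ft_force: [0.6, -0.6, 0.7]
finger_gap: 29.8
grip_force: 0.0
342 194
[523.78038019   2.35266579  23.35841273] [ 0.57496658  0.17930608 -0.60004999]
```

View pics/side2.png

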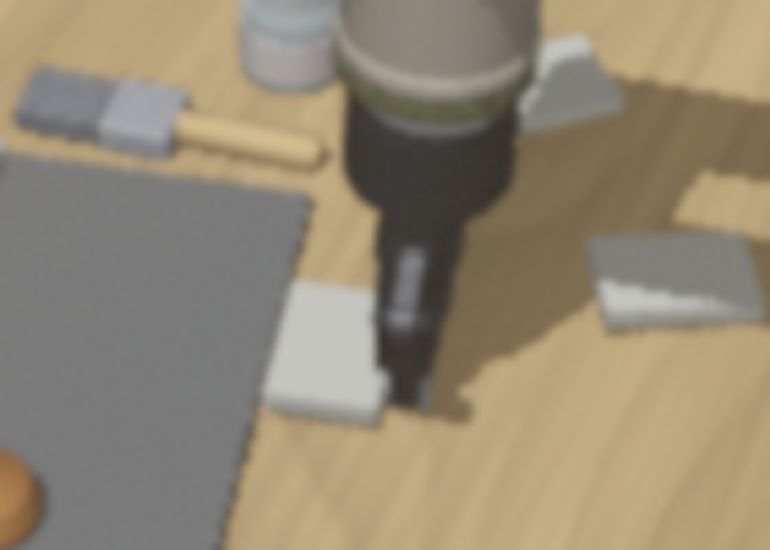

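The block at crop (325,355) is a few mm short of the plate edge, with the fingers behind it at (405,375). I'll keep pushing gently.

```bash
python3 -m crank '[[0.1,0,0,0,3],[0.2,0,0,0,3],[0.3,0,0,0,3],[0.4,0,0,0,3],[0.4,0,0,0,3]]'; python3 -m crank '[[0.1,0,0,0,3],[0.2,0,0,0,3],[0.2,0,0,0,3]]'
```

```text
time: 5.0
tool_pos: [527.5, 3.3, 23.2]
tcp_rot: [-180.0, 0.0, 13.0]
ft_force: [-0.7, -0.9, 0.4]
finger_gap: 30.0
grip_force: 0.2
time: 5.3
tool_pos: [527.6, 3.3, 22.8]
tcp_rot: [-180.0, 0.2, 13.0]
ft_force: [-10.0, -2.8, 6.2]
finger_gap: 29.5
grip_force: 4.9
```

```bash
python3 -m crank '[[0.1,0,-0.1,0,3],[0.15,0,-0.2,0,3],[0.15,0,-0.3,0,3],[0.2,0,-0.4,0,3],[0.2,0,-0.5,0,3],[0.2,0,-0.6,0,3],[0.2,0,-0.7,0,3]]'
python3 - <<'E'
from h import *
p,d=snapshot("side"); 
u,v=proj("side",[535,0,20]).astype(int)
cv2.imwrite("pics/side3.png",cv2.resize(p[v-60:v+40,u-70:u+70,::-1],None,fx=5.5,fy=5.5,interpolation=cv2.INTER_CUBIC))
E
```

```text
time: 6.0
tool_pos: [527.9, 3.5, 28.4]
tcp_rot: [-180.0, 0.4, 13.0]
ft_force: [-10.2, -4.4, 0.7]
finger_gap: 30.3
grip_force: 5.3
```

View pics/side3.png

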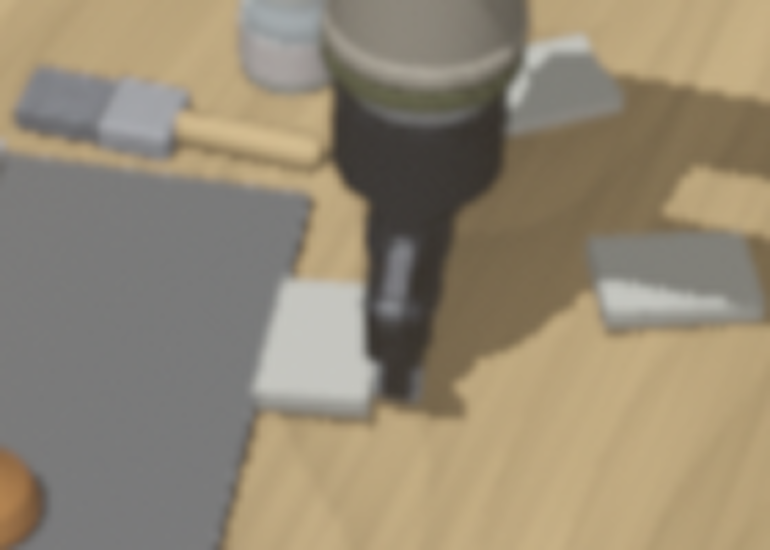

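The picture shows the block at (315,350) against the plate edge, and any tilt is too small to see by eye. I'll measure the tilt from depth.

```bash
cat >> h.py <<'E'
ex=np.array([np.cos(np.radians(13)),np.sin(np.radians(13))]); ey=np.array([-ex[1],ex[0]]); E0=np.array([582.,46.])
def pl(P): 
    q=P[...,:2]-E0; return np.stack([q@ex,q@ey,P[...,2]],-1)
def prof(n="side",save=None):
    p,d=snapshot(n); L=pl(cloud(n,d)); hsv=cv2.cvtColor(p,cv2.COLOR_RGB2HSV)
    m=(d>0)&(hsv[...,1]<45)&(hsv[...,2]>105)&(abs(L[...,1]+28)<45)&(L[...,0]>-75)&(L[...,0]<75)&(L[...,2]>4)&(L[...,2]<80)
    Q=L[m]; print(n,"n",m.sum())
    for a in range(-75,75,10):
        s=Q[(Q[:,0]>=a)&(Q[:,0]<a+10)]
        if len(s)>5: print(a+5,len(s),"z",np.percentile(s[:,2],[10,50,90]).round(1))
    if m.sum()>50: 
        A=np.c_[Q[:,:2],np.ones(len(Q))]; k=np.linalg.lstsq(A,Q[:,2],rcond=None)[0]; print("slopes",k.round(3))
    if save:
        u,v=proj(n,[550,0,25]).astype(int); cv2.imwrite(save,cv2.resize(p[v-60:v+40,u-70:u+70,::-1],None,fx=5.5,fy=5.5,interpolation=cv2.INTER_CUBIC))
    s=sense(); print("t",s["time"],"tool",pl(s["tool_pos"]).round(1),"F",s["ft_force"].round(1))
E
python3 -c "
from h import *
prof('side'); prof('top')"
```

```text
side n 1144
-50 42 z [16.  21.7 25.5]
-40 78 z [17.4 21.6 23.5]
-30 94 z [17.5 20.7 22.7]
-20 90 z [15.8 19.5 21.5]
-10 93 z [15.1 18.5 20.4]
0 84 z [ 8.9 12.7 19. ]
10 95 z [ 8.4 10.8 13.1]
20 95 z [ 8.  10.6 12.5]
30 100 z [ 8.9 11.2 13.2]
40 93 z [ 9.  11.2 12.8]
50 92 z [ 9.1 10.9 12.4]
60 92 z [ 9.1 10.9 12.9]
70 92 z [ 8.7 10.8 13.1]
slopes [-1.0900e-01 -2.0000e-03  1.5663e+01]
t 6.1 tool [-62.2 -29.2  28.5] F [-10.3  -5.   -0.3]
top n 7
t 6.15 tool [-62.2 -29.2  28.5] F [-10.   -4.6   0.2]
```

The block is tilted about 6 degrees and rising with the fingers by friction. I'll follow the arc up.

```bash
python3 -m crank '[[0,0,-0.15,0,3],[0,0,-0.3,0,3],[0.05,0,-0.45,0,3],[0.05,0,-0.6,0,3],[0.1,0,-0.75,0,3],[0.15,0,-0.9,0,3],[0.15,0,-1.0,0,3]]'
python3 -c "
from h import *
prof('side')" | grep -v -E '^[1-7]0'
```

```text
time: 6.85
tool_pos: [529.4, 3.9, 38.6]
tcp_rot: [-179.9, 0.4, 13.0]
ft_force: [-10.5, -4.6, 3.0]
finger_gap: 29.9
grip_force: 5.8
side n 1126
-50 36 z [23. 30. 34.]
-40 73 z [24.9 29.7 32.5]
-30 90 z [23.4 27.  29.6]
-20 92 z [20.3 23.6 26.3]
-10 90 z [16.8 20.4 23. ]
0 84 z [ 9.7 16.8 21. ]
slopes [-1.6900e-01 -5.0000e-03  1.8295e+01]
t 6.9 tool [-60.6 -29.2  38.8] F [-11.4  -4.    3.2]
```

About 17 degrees now. Continuing along the arc to about 42 degrees.

```bash
python3 -m crank '[[0.05,0,-0.15,0,3],[0.1,0,-0.3,0,3],[0.15,0,-0.45,0,3],[0.2,0,-0.6,0,3],[0.25,0,-0.75,0,3],[0.3,0,-0.9,0,3],[0.4,0,-1.1,0,3],[0.5,0,-1.3,0,3],[0.6,0,-1.45,0,3],[0.7,0,-1.6,0,3],[0.8,0,-1.75,0,3],[0.9,0,-1.9,0,3],[0.95,0,-2.0,0,3]]'
python3 -c "
from h import *
prof('side','pics/side4.png')" | grep -v -E '^[2-7]0'
```

```text
time: 8.2
tool_pos: [541.3, 6.4, 60.2]
tcp_rot: [-180.0, 0.1, 13.0]
ft_force: [-4.3, -0.9, 4.1]
finger_gap: 29.8
grip_force: 2.2
side n 1006
-40 28 z [42.1 48.2 52.4]
-30 67 z [37.5 48.9 53.1]
-20 87 z [28.1 39.9 45.3]
-10 88 z [20.6 29.7 35.4]
0 78 z [11.9 18.7 25.1]
10 94 z [ 9.3 10.9 13. ]
slopes [-3.3100e-01  1.4000e-02  2.5964e+01]
t 8.25 tool [-48.1 -29.5  60.5] F [-5.6 -0.4  5.3]
```

View pics/side4.png

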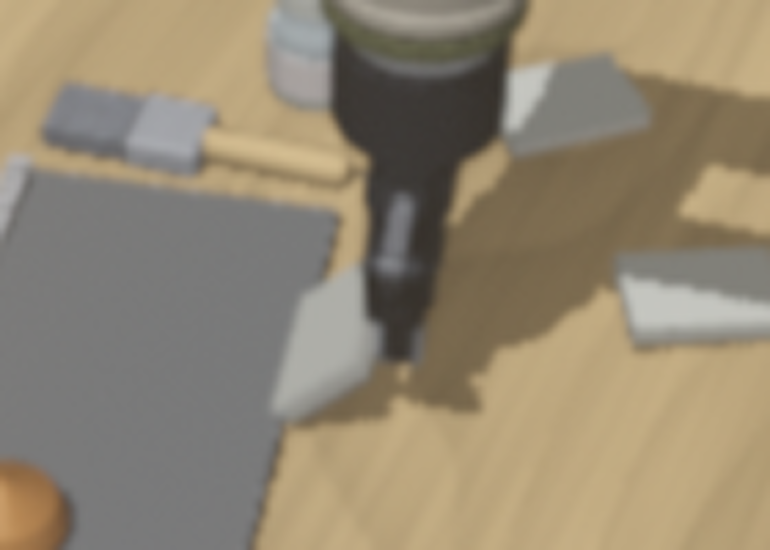

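The picture shows the block tilted about 45 degrees on the plate edge at (330,350), with the fingers at (400,330). I'll push forward, rising slowly.

```bash
python3 -m crank '[[0.15,0,-0.1,0,3],[0.3,0,-0.2,0,3],[0.45,0,-0.3,0,3],[0.6,0,-0.4,0,3],[0.75,0,-0.5,0,3],[0.9,0,-0.55,0,3],[1.05,0,-0.6,0,3],[1.2,0,-0.65,0,3],[1.35,0,-0.7,0,3],[1.5,0,-0.7,0,3]]'
python3 -c "
from h import *
prof('side')" | grep -v -E '^[2-7]0'
```

```text
time: 9.25
tool_pos: [556.6, 9.7, 71.5]
tcp_rot: [180.0, 0.1, 13.0]
ft_force: [-28.4, -1.7, 49.6]
finger_gap: 29.9
grip_force: 23.2
side n 876
-20 68 z [39.  57.5 61.6]
-10 84 z [21.6 46.4 61.4]
0 65 z [13.  22.5 38.9]
10 91 z [ 8.6 11.  13. ]
slopes [-0.394  0.054 30.617]
t 9.3 tool [-31.8 -29.8  71.4] F [-5.3 -0.5  8.7]
```

```bash
python3 -m crank '[[0.1,0,-0.2,0,3],[0.2,0,-0.4,0,3],[0.3,0,-0.5,0,3],[0.4,0,-0.5,0,3],[0.5,0,-0.5,0,3]]'
python3 -c "
from h import *
prof('side','pics/side5.png')" | grep -v -E '^[2-7]0'
```

```text
time: 9.8
tool_pos: [562.2, 10.9, 73.4]
tcp_rot: [180.0, -0.1, 13.0]
ft_force: [-6.0, -0.4, 14.1]
finger_gap: 30.0
grip_force: 6.7
side n 826
-20 21 z [53.7 58.2 65. ]
-10 102 z [24.4 57.4 63.3]
0 56 z [11.6 33.3 63.1]
10 82 z [ 8.9 10.7 12.9]
slopes [-0.416  0.065 32.537]
t 9.85 tool [-26.9 -29.8  73.6] F [-5.1 -1.5 12.5]
```

View pics/side5.png

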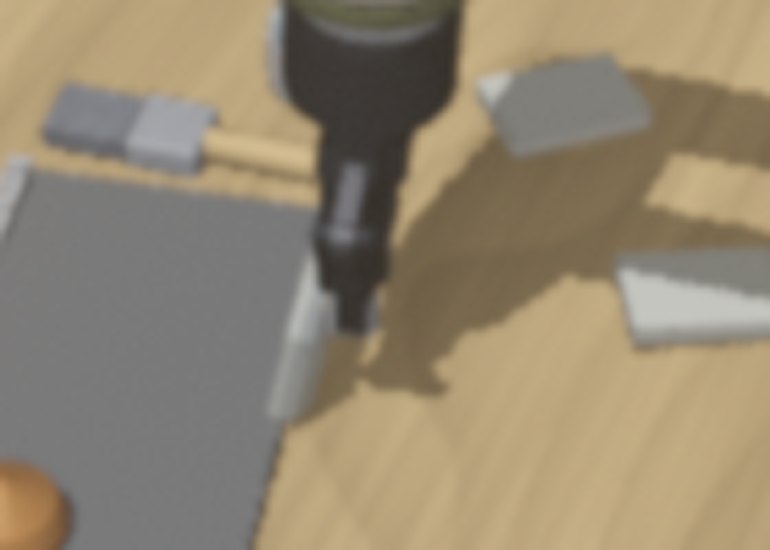

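The block stands at about 80 degrees at (300,350). I'll push it over.

```bash
python3 -m crank '[[0.15,0,-0.1,0,3],[0.3,0,-0.2,0,3],[0.45,0,-0.3,0,3],[0.6,0,-0.3,0,3],[0.75,0,-0.3,0,3],[0.9,0,-0.3,0,3],[1.05,0,-0.3,0,3],[1.2,0,-0.3,0,3],[1.35,0,-0.3,0,3],[1.5,0,-0.3,0,3],[1.65,0,-0.3,0,3],[1.8,0,-0.3,0,3],[1.8,0,-0.3,0,3]]'
python3 -c "
from h import *
prof('side','pics/side6.png')"
```

```text
time: 11.15
tool_pos: [578.8, 15.2, 74.5]
tcp_rot: [-180.0, 0.1, 13.0]
ft_force: [-0.0, 0.2, -0.8]
finger_gap: 30.0
grip_force: 0.0
side n 757
-10 27 z [22.9 30.7 36.7]
0 101 z [16.9 44.4 60.8]
10 104 z [10.7 57.8 64.2]
20 73 z [ 9.7 12.5 62.7]
30 78 z [ 8.5 10.8 12.9]
40 92 z [ 8.8 10.7 12.5]
50 93 z [ 8.8 11.  12.7]
60 94 z [ 8.8 10.9 12.8]
70 92 z [ 8.6 10.6 12.5]
slopes [-5.4400e-01 -3.0000e-02  4.0413e+01]
t 11.2 tool [-10.2 -29.2  74.6] F [ 0.3  0.1 -0.1]
```

View pics/side6.png

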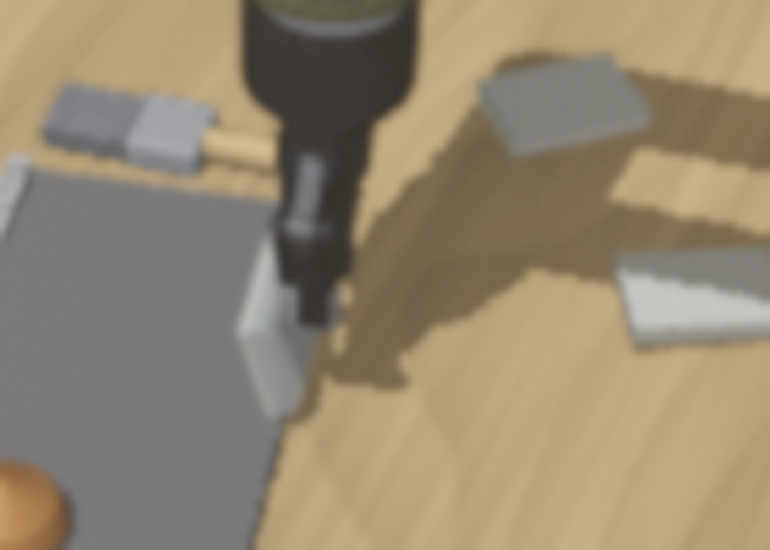

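The block leans past upright over the plate at (270,340), roughly 110 degrees. I'll push on.

```bash
python3 -m crank '[[0.2,0,0,0,3],[0.4,0,0,0,3],[0.6,0,0,0,3],[0.8,0,0,0,3],[1.0,0,0,0,3],[1.2,0,0,0,3],[1.2,0,0,0,3]]'
python3 -c "
from h import *
prof('side')"
```

```text
time: 11.9
tool_pos: [591.1, 17.9, 75.3]
tcp_rot: [180.0, -0.0, 13.0]
ft_force: [0.3, 0.8, -0.5]
finger_gap: 29.8
grip_force: 0.0
side n 679
0 37 z [ 8.3 10.3 12.5]
10 99 z [10.3 23.2 29.5]
20 94 z [11.2 27.8 30.6]
30 97 z [12.5 27.5 30.5]
40 98 z [14.2 28.  30.1]
50 93 z [14.  27.3 30.1]
60 68 z [ 9.3 11.4 23.7]
70 93 z [ 8.7 10.6 12.7]
slopes [-0.144 -0.08  25.281]
t 11.95 tool [  2.4 -29.4  75.3] F [ 0.6  0.4 -0.9]
```

It has turned over and lies flat, its top at about 29 mm. I'll retract and verify.

```bash
python3 -m crank '[[0,0,-3,0,3],[-3,0,-6,0,3],[-8,0,-9,0,3],[-13,0,-10,0,3],[-18,0,-10,0,3],[-18,0,-10,0,3],[-18,0,-10,0,3]]'
python3 - <<'E'
from h import *
prof('side')
p,d=snapshot("top"); s,_=snapshot("side")
u,v=proj("side",[610,25,25]).astype(int)
A=cv2.resize(p[120:300,200:470],(600,400),interpolation=cv2.INTER_CUBIC)[:, :400]
B=cv2.resize(s[v-60:v+40,u-50:u+50],(400,400),interpolation=cv2.INTER_CUBIC)
cv2.imwrite("pics/end.png",np.hstack([A,B])[:,:,::-1])
E
```

```text
time: 12.65
tool_pos: [414.6, -22.9, 175.6]
tcp_rot: [180.0, -0.1, 12.9]
ft_force: [1.1, 0.5, 0.5]
finger_gap: 30.0
grip_force: 0.0
side n 741
0 59 z [ 8.9 11.  12.4]
10 128 z [11.  23.5 28.9]
20 100 z [13.7 27.6 30.2]
30 96 z [13.1 28.3 30.5]
40 104 z [12.7 27.8 30.7]
50 93 z [12.3 27.1 30.2]
60 67 z [ 9.5 12.7 24.7]
70 94 z [ 8.7 10.8 13.4]
slopes [-0.07  -0.041 22.44 ]
t 12.7 tool [-177.3  -29.7  175.9] F [-0.2 -0.7  0.4]
```

View pics/end.png

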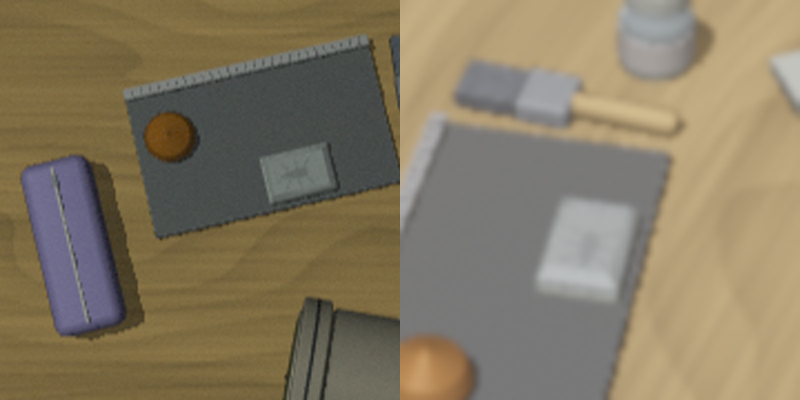

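The block lies flat on the plate at (300,173) in the left panel and (590,248) in the right, with the beetle showing. The onion, case, brush and jar are where they were, and the arm is clear.

```bash
python3 -c "
from bench import hand_in
print(hand_in())"
```

```text
the job is handed in; nothing more can be done
None
```

I pushed the block against the plate edge and tipped it over; it now lies flat on the plate, white base down and beetle up, with the bystanders in place, and I handed the job in at about 12.7 s (no verdict was returned).

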